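# Load the slide magazine stored behind the microscope accessories

### The arm

A 7-joint arm with a two-finger parallel gripper is mounted at the origin on the work surface. World frame = base frame: x ahead of the robot, y to its left, z up, the work surface at z = 0. Lengths are in m, angles in rad, forces in N, time in s.
With the tool pointing down it reaches from about 0.4 to 0.9 m from the base axis. Payload 5.5 kg.
Tool frame: the origin (TCP) lies at the very end of the fingers, on their centre line; the grasp point (between the pads) lies 19 mm behind it; z points along the fingers, y is the direction in which the jaws open and shut (so a half turn about z gives the same grasp; the last joint's range is limited). The gripper opens to 92 mm and grips with 3 to 60 N. Pads are 19 mm wide; open, the fingers measure 130 mm over their backs; the gripper's body (75 mm by 190 mm) begins 47 mm behind the grasp point.
Start: joints at [-1.056, 0.501, -0.427, 1.55, 0.221, 1.138, -0.21], TCP at [0.162, 0.63, 0.227] pointing down, gripper open.
Joint ranges: [-2.88, 2.88], [-0.31, 2.03], [-1.54, 1.56], [0.2, 2.42], [-1.41, 4.55], [0.19, 2.02], [-2.57, 2.57]. Speed limits (rad/s): [2.57, 2.57, 3.14, 3.14, 3.14, 3.14, 3.14].

### API

Orientations are given as a 3x3 rotation matrix whose columns are the frame's x, y, z axes.
In Python, from cell import bot gives the robot as it stands.
- The arm moves only by the tool arm_command, never from a script. Its arguments are lists of equal length, an entry for each row: "delta_pos": the shift along the tool's x, y, z normalised to -1 to 1, where 1 is 0.1 m, a list of three; "yaw": the turn about the tool's z normalised to -1 to 1, where 1 is 90 degrees. In form: {"delta_pos": [[dx, dy, dz], ...], "yaw": [yaw, ...]}. A call has 1 to 12 rows; each row shifts and turns the commanded pose from where the row before left it, along the tool's axes as they then stand; what a row does not reach is not made up. A row lasts 1/8 s, in which the tool goes at most 62.5 mm and 10.7 degrees, less where a joint would pass 70% of its speed; a pose out of reach is approached as far as the arm can. A call with a number of a shift or a turn outside -1 to 1 is refused whole. A call with a gripper value outside its range is refused whole. "claw" is the closure, from 0 (fully open) to 1 (shut), set as the call begins (left out, the last holds). The fingers move at their own pace and stop on an object; "grip_force" is the grip in N (left out, the last holds). Time passes only in rows, so rows that do not move let the fingers close. It gives the time, the measured TCP pose, the force and the opening at its end, in the units of the state.
- bot.observe(): the state, without advancing time (a new reading comes with each control period).
- bot.camera(name): name is "scene" or "top" or "wrist"; returns (picture, depth): 384x512x3 uint8, blue, green, red; 384x512 float32, m along the optical axis (not along the pixel's ray), 0 where there is no reading.
- bot.camera_model(name): a dict with "vfov" (degrees; the focal length in pixels is half the picture's height over the tangent of half this angle, whatever the lens; pixels are square), "cx", "cy" (the principal point, pixels), "distortion" ([k1, k2, p1, p2, k3] as OpenCV has them; the pictures are not rectified), "cam_to_world" (4x4, takes a point from camera to world coordinates). Camera axes: x right, y down, z forward; pixel columns grow to the right and rows downward; lengths in m; the calibration is good to about 2 mm. A picture is of the moment at which its call begins: read the wrist's pose just before it. camera_model takes no time and is no camera call; for the wrist camera it gives the pose at the moment of the call.
- bot.hand_in(): hands the job in, once; it reports no verdict.
Trained networks look in the newest picture that a camera, given by its name, has taken for a name from the list of things; names that differ only in an ending like _2 or _b are one class to them, and where a whole thing is asked for, a point or a joint stands for the part that bears it (a point fixed in the world has none). Each returns a list of dicts, best first, with "conf" (0 to 1); they miss things now and then, are a little off and sometimes report something else, mostly with a low value. They report only what shows in the picture. A call takes as long as a camera call.
- bot.search_frame(camera, label): "bbox" ([left, top, right, bottom] in pixels, round what is visible of it).
- bot.outline_of(camera, label): "mask" (384x512 bool, what is visible of it) and "bbox" ([left, top, right, bottom] in pixels, round what is visible of it).
- bot.tip_of(camera, label): "position" ([column, row] in pixels: a listed point, or the origin of a listed thing).
The state is a dict: "clock": time; "qpos": joint angles; "qvel": joint speeds; "joint_efforts": joint torques, N m; "position": TCP position; "orientation": TCP orientation; "wrist_force": force on the tool from outside, world axes, zero at the start; "moment": the same for the moment, N m; "grip_width": opening from 0.0 (shut) to 1.0 (fully open).
Only numpy, scipy, OpenCV 4.12 (cv2) and the standard library are available. Lean on these libraries where they do the work, as an engineer would, in place of code of your own. Each camera call takes 0.05 s, during which the arm holds its last target.

### The job

Load the slide magazine that is kept at the back of the grey organiser tray into the empty bay of the slide scanner's loading tray. First stand the dropper bottle, the eyepiece and the objective can, which are in front of it, over on the steel tray; only once the magazine sits down in its bay, put each of the three back upright on the very spot where it stood before. Leave the magazine that is already loaded, the coverslip box and the tweezers where they are.

Things in the scene. Friction and masses are not known exactly. Their poses are not given: they have to be found in the camera images.
- organiser: Grey plastic tray fixed to the bench, outside 150 (its x) by 260 (its y) mm, walls 4 mm thick, 12 mm high, floor top 4 mm above the bench. Origin: centre of its underside. The magazine lies along its +x (back) side; three flush dark rubber discs, 42 mm diameter, at x = -38 mm, y = -72, 0, +72 mm in its frame, are the accessories' places. Which stands on which differs from start to start.
- steel_tray: Plain steel instrument tray fixed to the bench, the side area, outside 150 (its x) by 220 (its y) mm, rim 4 mm thick, 12 mm high, floor top 3 mm above the bench. Origin: centre of its underside. The tweezers lie along its +x side; the rest is empty. It and the organiser may swap places between starts.
- magazine: Black slide magazine in the organiser: open-topped box 52 (its x) by 164 (its y) mm, 40 mm high (long walls 38), two rows of ten upright glass slides. 0.24 kg, balanced at its middle. Origin: centre of its underside. Gripped across the 52 mm at mid-length. The accessories stand under 20 mm in front of it (-x); 25 mm or more free behind. Either way round is right in the bay.
- oil_bottle: Small closed amber glass dropper bottle, 32 mm diameter up to 42 mm above its underside, paper label, black cap to 68 mm overall height. 0.05 kg. Origin: centre of its underside, z up. Stands on one of the discs in front of the magazine; neighbours stand 72 mm apart centre to centre.
- eyepiece: Black microscope eyepiece standing on its capped barrel (31 mm diameter, grey cap), with a wider ring of 34 mm diameter from 23 to 44 mm above its underside and a rubber eyecup on top, 58 mm overall. 0.10 kg. Origin: centre of its underside, z up. Stands on one of the discs.
- objective_can: White plastic screw can for an objective, 34 mm diameter up to 43 mm above its underside, then a grey ribbed lid of 36 mm diameter up to 58 mm overall height. 0.10 kg. Origin: centre of its underside, z up. Stands on one of the discs.
- free_bay (a point): Centre of the floor of the empty bay in the aluminium tray sticking out of the slide scanner (fixed white housing 360 mm wide, 220 high, its front 145 mm behind this point). A shallow pocket, inside 176 by 64 mm, lip 6 mm high, 4 thick; floor 55 mm above the bench. x axis: into the scanner, along the bay's long side; y: along its short side. The loaded bay's centre is at y = -84 mm.
- loaded_magazine: A second magazine like the first (52 by 164 by 40 mm), already in the scanner tray's other bay. Not to be disturbed. Origin: centre of its underside.
- coverslip_box: Small box of coverslips, 25 by 25 by 24 mm, clear with a white lid, in the back corner of the organiser at its +y end, beside the end of the magazine. Not to be disturbed. Origin: centre of its underside.
- tweezers: Steel tweezers, 120 mm long, 7 mm thick, lying along the +x side of the steel tray. Not to be disturbed. Origin: middle of their length, on the tray floor.

How it is judged:
By the outcome, as a careful person would: the job done as asked, in the order asked, and still so for the second after the job is handed in, with the robot touching nothing.
It also fails if it takes over 144 s, if anything falls off the work surface, if the arm or the gripper's body presses on something with over 40 N, if the wrist force passes 120 N, or if a joint passes its speed limit or range.

## Working session

There is one attempt and no reset: what is moved stays moved. The work goes in short steps, Python scripts to look and compute and a tool call to move; the robot and the scene stay as the last step left them, time stands still between calls to the robot, and variables do not carry over. Pictures are saved under pics/ and viewed, and the job is handed in when it is done.

Besides the shell and the picture viewer there is one more tool, called by a JSON object that holds its "name" and its "arguments". arm_command: Moves the arm, as the interface text tells. Its arguments: {"type":"object","properties":{"delta_pos":{"type":"array"},"yaw":{"type":"array"},"claw":{"type":"number"},"grip_force":{"type":"number"}},"required":["delta_pos","yaw"]}

```bash
mkdir -p pics; ls; cat > h.py <<'E'
from cell import bot
import numpy as np, cv2
def save(n,im): cv2.imwrite('pics/'+n+'.png',im)
def K(m):
    f=192/np.tan(np.radians(m['vfov']/2)); return np.array([[f,0,m['cx']],[0,f,m['cy']],[0,0,1.]])
def ray(m,px):
    px=np.array(px,float).reshape(-1,1,2)
    n=cv2.undistortPoints(px,K(m),np.array(m['distortion'],float)).reshape(-1,2)
    d=np.c_[n,np.ones(len(n))]; T=np.array(m['cam_to_world']); return T[:3,3],d@T[:3,:3].T
def atz(m,px,z):
    o,d=ray(m,px); return o+d*((z-o[2])/d[:,2])[:,None]
def cloud(m,dep):
    v,u=np.nonzero(dep>0); o,d=ray(m,np.c_[u,v]); P=o+d*dep[v,u][:,None]
    return u,v,P
E
python3 - <<'E'
from h import *
s=bot.observe(); print(s['clock'],s['position'],s['orientation'],s['grip_width'])
for c in ['scene','top','wrist']:
    m=bot.camera_model(c); print(c,m)
    im,d=bot.camera(c); save(c+'0',im); np.save(c+'0.npy',d)
E
```

```text
pics
0.0 [0.16180665 0.62882069 0.22569322] [[-9.68474473e-01  2.49112166e-01 -5.68089005e-04]
 [ 2.49112796e-01  9.68472748e-01 -1.83041888e-03]
 [ 9.41991083e-05 -1.91423220e-03 -9.99998163e-01]] 0.9994804828443713
scene {'vfov': 46.31828058039214, 'cx': 261.51122889915104, 'cy': 191.2864601181979, 'distortion': array([0.02320275, 0.        , 0.        , 0.        , 0.        ]), 'cam_to_world': array([[-0.18317763,  0.60265695, -0.77669206,  1.37194806],
       [ 0.98280735,  0.09366186, -0.1591137 ,  0.2001019 ],
       [-0.02314455, -0.79248474, -0.60945243,  0.74699108],
       [ 0.        ,  0.        ,  0.        ,  1.        ]])}
top {'vfov': 50.80472535754658, 'cx': 255.67540680377516, 'cy': 189.39745073084458, 'distortion': array([-0.01378115,  0.        ,  0.        ,  0.        ,  0.        ]), 'cam_to_world': array([[-2.93040077e-02, -9.98124058e-01,  5.37553654e-02,
         4.30083684e-01],
       [-9.99500002e-01,  2.98984429e-02,  1.02873342e-02,
        -7.60846489e-04],
       [-1.18752375e-02, -5.34270278e-02, -9.98501142e-01,
         1.31309570e+00],
       [ 0.00000000e+00,  0.00000000e+00,  0.00000000e+00,
         1.00000000e+00]])}
wrist {'vfov': 68.95615284499156, 'cx': 253.59153842658608, 'cy': 188.2857196557909, 'distortion': array([-0.04687163,  0.        ,  0.        ,  0.        ,  0.        ]), 'cam_to_world': array([[ 2.48687906e-01,  9.36030016e-01,  2.49002278e-01,
         9.44159289e-02],
       [ 9.68583509e-01, -2.40181316e-01, -6.44897069e-02,
         6.46022179e-01],
       [-5.58606747e-04,  2.57217310e-01, -9.66353426e-01,
         3.84150624e-01],
       [ 0.00000000e+00,  0.00000000e+00,  0.00000000e+00,
         1.00000000e+00]])}
```

View pics/top0.png

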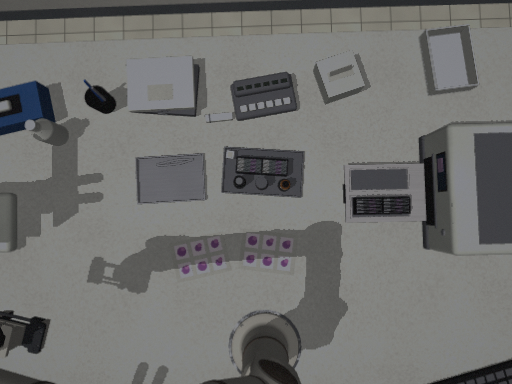

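View pics/scene0.png

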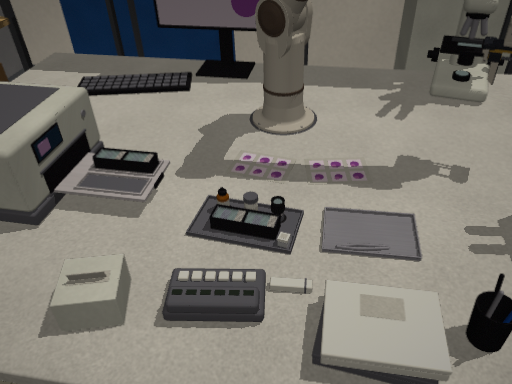

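View pics/wrist0.png

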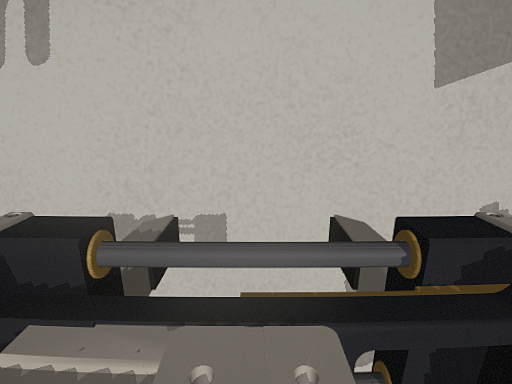

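```bash
python3 - <<'E'
from h import *
m=bot.camera_model('top')
zz=dict(organiser=.012,steel_tray=.012,magazine=.042,oil_bottle=.072,eyepiece=.06,objective_can=.062,loaded_magazine=.095,coverslip_box=.028,tweezers=.01)
for n in zz:
    r=bot.outline_of('top',n)
    for q in r[:2]:
        b=np.array(q['bbox']); c=[(b[0]+b[2])/2,(b[1]+b[3])/2]
        print(n,round(q['conf'],2),b,atz(m,[c],zz[n])[0].round(3))
for n,z in [('free_bay',.055),('organiser',0),('oil_bottle',.004),('eyepiece',.004),('objective_can',.004),('magazine',.004)]:
    for q in bot.tip_of('top',n)[:2]: print('tip',n,round(q['conf'],2),q['position'],atz(m,[q['position']],z)[0].round(3))
E
```

```text
organiser 0.93 [218.  146.9 303.1 200.2] [ 0.551 -0.005  0.012]
steel_tray 0.88 [132.8 152.4 203.4 203. ] [0.547 0.295 0.012]
steel_tray 0.16 [255.3 178.5 267.2 187.9] [ 0.52  -0.006  0.012]
magazine 0.84 [235.8 157.  290.8 175.4] [ 0.571 -0.014  0.042]
eyepiece 0.43 [232.8 176.4 246.6 186.4] [0.524 0.061 0.06 ]
loaded_magazine 0.71 [355.9 197.6 409.9 215.5] [ 0.433 -0.369  0.095]
coverslip_box 0.61 [225.5 152.9 232.9 159. ] [0.609 0.094 0.028]
tweezers 0.58 [156.7 157.  189.1 170.6] [0.592 0.279 0.01 ]
tip free_bay 0.96 [376.7, 178.2] [ 0.521 -0.366  0.055]
tip organiser 0.72 [262.0, 171.3] [ 0.559 -0.01   0.   ]
tip oil_bottle 0.41 [286.3, 182.4] [ 0.52  -0.087  0.004]
tip eyepiece 0.61 [242.0, 182.7] [0.524 0.056 0.004]
tip objective_can 0.49 [259.9, 181.9] [ 0.525 -0.002  0.004]
tip magazine 0.76 [258.7, 168.5] [0.568 0.001 0.004]
```

{"name": "arm_command", "arguments": {"delta_pos": [[-0.45,-0.3,-0.08],[-0.45,-0.3,-0.08],[-0.45,-0.3,-0.08],[-0.45,-0.3,-0.08],[-0.45,-0.3,-0.08],[-0.45,-0.3,-0.08],[-0.45,-0.3,-0.08],[-0.45,-0.3,-0.08],[-0.45,-0.3,-0.08],[-0.45,-0.3,-0.08],[0,0,0],[0,0,0]], "yaw": [0,0,0,0,0,0,0,0,-0.08,-0.08,0,0], "claw": 0.4}}

```text
clock: 2.4
position: [0.5273, 0.2321, 0.3065]
orientation: [[-1.0, 0.001, -0.001], [0.001, 1.0, 0.001], [0.001, 0.001, -1.0]]
wrist_force: [-1.3, 1.3, -0.5]
grip_width: 0.601
```

{"name": "arm_command", "arguments": {"delta_pos": [[-0.4,-0.35,-0.1],[-0.4,-0.35,-0.1],[-0.2,-0.2,0],[0,0,0],[0,0,0]], "yaw": [0,0,0,0,0]}}

```text
clock: 3.02
position: [0.6262, 0.1444, 0.3264]
orientation: [[-1.0, -0.003, -0.001], [-0.003, 1.0, 0.001], [0.001, 0.001, -1.0]]
wrist_force: [0.5, 0.7, -0.5]
grip_width: 0.601
```

```bash
python3 - <<'E'
from h import *
m=bot.camera_model('wrist'); im,d=bot.camera('wrist'); save('w1',im); np.save('w1.npy',d)
import pickle; pickle.dump(m,open('w1.pkl','wb'))
zz=dict(organiser=.012,steel_tray=.012,magazine=.042,oil_bottle=.072,eyepiece=.06,objective_can=.062,coverslip_box=.028,tweezers=.01)
for n in zz:
    for q in bot.outline_of('wrist',n)[:2]:
        b=np.array(q['bbox']); c=[(b[0]+b[2])/2,(b[1]+b[3])/2]
        print(n,round(q['conf'],2),b,atz(m,[c],zz[n])[0].round(3))
    z=.003 if n in('steel_tray','tweezers') else .004
    for q in bot.tip_of('wrist',n)[:1]: print('tip',n,round(q['conf'],2),q['position'],atz(m,[q['position']],z)[0].round(4))
E
```

```text
organiser 0.89 [ 78.7  58.7 242.1 169.9] [ 0.556 -0.009  0.012]
tip organiser 0.91 [160.1, 110.6] [ 0.5504 -0.0112  0.004 ]
steel_tray 0.97 [269.9  56.7 412.  157.7] [0.544 0.288 0.012]
tip steel_tray 0.94 [337.5, 106.5] [0.543  0.2849 0.003 ]
magazine 0.84 [104.2 104.4 211.1 149.6] [ 0.576 -0.005  0.042]
tip magazine 0.65 [163.1, 125.9] [ 0.5755 -0.008   0.004 ]
oil_bottle 0.61 [ 89.6  73.3 125.5  97. ] [ 0.516 -0.062  0.072]
tip oil_bottle 0.61 [115.4, 87.2] [ 0.5123 -0.0831  0.004 ]
eyepiece 0.89 [188.1  80.6 214.9 108.1] [0.528 0.069 0.06 ]
tip eyepiece 0.71 [206.0, 94.6] [0.5251 0.0666 0.004 ]
objective_can 0.9 [137.   73.6 173.9 102.6] [0.52  0.003 0.062]
objective_can 0.28 [ 79.2  58.3 242.8 169.2] [0.556 0.008 0.062]
coverslip_box 0.78 [211.6 142.6 233.4 159.2] [0.615 0.094 0.028]
tip coverslip_box 0.48 [222.2, 152.0] [0.6197 0.0911 0.004 ]
tweezers 0.97 [293.4 135.2 368.4 151.4] [0.603 0.276 0.01 ]
tip tweezers 0.88 [326.5, 141.7] [0.6015 0.2702 0.003 ]
```

View pics/w1.png

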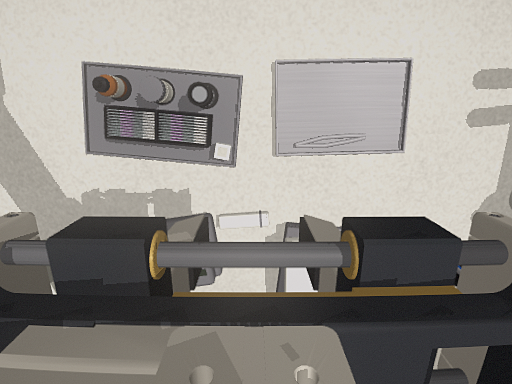

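```bash
python3 - <<'E'
from h import *
import pickle
m=pickle.load(open('w1.pkl','rb')); d=np.load('w1.npy')
u,v,P=cloud(m,d); k=v<200; u,v,P=u[k],v[k],P[k]
tab=(abs(P[:,2])<.01)&(v<50); print('bench z',np.median(P[tab,2]),P[tab,2].std())
# corners of organiser & steel by hand from mask
for n,z in (('organiser',.012),('steel_tray',.012),('magazine',.043)):
    q=bot.outline_of('wrist',n)[0]; mk=q['mask'].astype(np.uint8)
    c=max(cv2.findContours(mk,0,1)[0],key=cv2.contourArea)
    W=atz(m,c.reshape(-1,2)+0.0,z)[:,:2].astype(np.float32)
    r=cv2.minAreaRect(W*1000); print(n,r)
for lab,x0,x1,y0,y1 in (('bot',.47,.55,-.12,-.05),('can',.47,.55,-.04,.035),('eye',.47,.56,.035,.11)):
    k=(P[:,0]>x0)&(P[:,0]<x1)&(P[:,1]>y0)&(P[:,1]<y1)&(P[:,2]>.02)
    zt=np.percentile(P[k,2],98); t=k&(P[:,2]>zt-.006)
    r=cv2.minEnclosingCircle((P[t,:2]*1000).astype(np.float32))
    print(lab,zt,t.sum(),P[t].mean(0),r)
k=(P[:,2]>.03)&(P[:,2]<.05)&(P[:,0]>.545)&(P[:,0]<.65)&(abs(P[:,1])<.12)
print('mag top rect',cv2.minAreaRect((P[k,:2]*1000).astype(np.float32)),k.sum())
k=(P[:,2]>.018)&(P[:,2]<.035)&(P[:,0]>.59)&(P[:,1]>.06)&(P[:,1]<.13)
print('box',cv2.minAreaRect((P[k,:2]*1000).astype(np.float32)),k.sum(),P[k].mean(0))
im=cv2.imread('pics/w1.png'); save('w1z',cv2.resize(im[50:180,70:250],None,fx=4,fy=4,interpolation=cv2.INTER_CUBIC))
E
```

```text
bench z 0.0004438930707680866 0.000984185891279662
organiser ((557.6689453125, -9.255859375), (260.5003967285156, 151.24147033691406), 84.79822540283203)
steel_tray ((545.3645629882812, 290.79913330078125), (155.97659301757812, 224.43922424316406), 1.7371646165847778)
magazine ((573.9358520507812, -4.6470794677734375), (168.33847045898438, 53.885536193847656), 83.75286865234375)
bot 0.07190039103854727 47 [ 0.51236977 -0.07728375  0.07034949] ((512.1688232421875, -77.45271301269531), 5.538887023925781)
can 0.06365984566280583 522 [ 0.52012173 -0.00362728  0.06196108] ((520.04052734375, -4.779024124145508), 18.950515747070312)
eye 0.06371017789238165 223 [0.52645245 0.06408012 0.0609313 ] ((527.500244140625, 64.99188995361328), 16.873987197875977)
mag top rect ((577.3475952148438, 8.496841430664062), (196.82749938964844, 64.82257843017578), 80.12564086914062) 1959
box ((610.279052734375, 81.9291000366211), (54.18670654296875, 28.348312377929688), 66.0190200805664) 273 [0.61353401 0.09053527 0.02815476]
```

View pics/w1z.png

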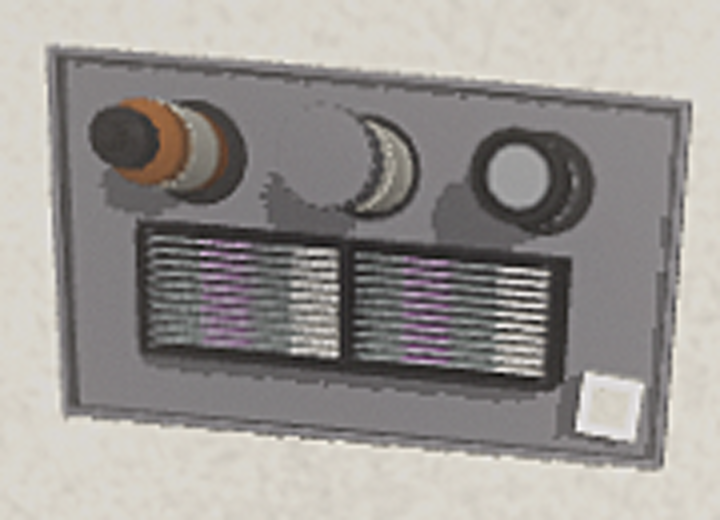

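{"name": "arm_command", "arguments": {"delta_pos": [[0,0,0],[0.23,-0.219,0.5],[0.23,-0.219,0.5],[0.23,-0.219,0.5],[0.23,-0.219,0.5],[0,0,0],[0,0,0]], "yaw": [0.059,0,0,0,0,0,0], "claw": 0.45}}

```text
clock: 4.9
position: [0.5294, 0.0636, 0.1276]
orientation: [[-0.996, 0.093, 0.002], [0.093, 0.996, 0.001], [-0.002, 0.001, -1.0]]
wrist_force: [0.5, -0.0, 0.1]
grip_width: 0.547
```

```bash
python3 - <<'E'
from h import *
s=bot.observe(); print(s['position'],s['orientation'][:,1])
im,d=bot.camera('wrist'); save('w2',im)
E
```

```text
[0.52936548 0.063602   0.1276249 ] [9.28879219e-02 9.95676183e-01 8.78674166e-04]
```

View pics/w2.png

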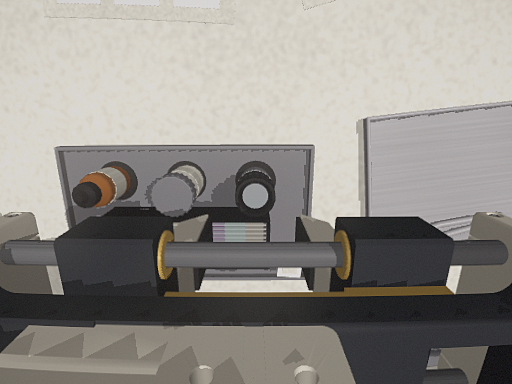

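{"name": "arm_command", "arguments": {"delta_pos": [[0.03,0.015,0.4],[0,0,0.4],[0,0,0.3],[0,0,0],[0,0,0],[0,0,0]], "yaw": [0,0,0,0,0,0]}}

```text
clock: 5.7
position: [0.527, 0.0652, 0.0186]
orientation: [[-0.996, 0.093, 0.004], [0.093, 0.996, 0.001], [-0.004, 0.001, -1.0]]
wrist_force: [-0.1, -0.1, -0.3]
grip_width: 0.547
```

{"name": "arm_command", "arguments": {"delta_pos": [[0,0,0],[0,0,0],[0,0,0],[0,0,0],[0,0,0],[0,0,0]], "yaw": [0,0,0,0,0,0], "claw": 1, "grip_force": 15}}

```text
clock: 6.45
position: [0.5256, 0.0649, 0.0173]
orientation: [[-0.996, 0.093, 0.001], [0.093, 0.996, 0.0], [-0.001, 0.0, -1.0]]
wrist_force: [-0.4, 0.5, 6.2]
grip_width: 0.375
```

```bash
python3 - <<'E'
from h import *
s=bot.observe(); print(s['position'],s['orientation'][:,1],s['wrist_force'],s['grip_width']*92)
E
```

```text
[0.52563477 0.06494571 0.01728783] [9.29518282e-02 9.95670560e-01 3.06551712e-04] [-0.38862707  0.45844439  6.19201442] 34.46458267040147
```

{"name": "arm_command", "arguments": {"delta_pos": [[0,0,-0.2],[0,0,-0.45],[0,0,-0.45],[0.062,0.478,0],[0.062,0.478,0],[0.062,0.478,0],[0.062,0.478,0],[0.062,0.478,0],[0.062,0.478,0],[0,0,0],[0,0,0]], "yaw": [0,0,0,0,0,0,0,0,0,0,0]}}

```text
clock: 7.82
position: [0.5143, 0.3529, 0.1259]
orientation: [[-0.996, 0.093, -0.001], [0.093, 0.996, -0.002], [0.001, -0.002, -1.0]]
wrist_force: [0.0, -0.2, -1.4]
grip_width: 0.377
```

```bash
python3 - <<'E'
from h import *
s=bot.observe(); print(s['position'],s['orientation'][:,1],s['wrist_force'],s['grip_width']*92)
im,d=bot.camera('scene'); save('s1',im[150:290,150:450].repeat(2,0).repeat(2,1))
E
```

```text
[0.51427663 0.35291286 0.12588245] [ 0.0926329   0.99569878 -0.00175791] [ 0.04997709 -0.24369962 -1.40818072] 34.654841741659254
```

View pics/s1.png

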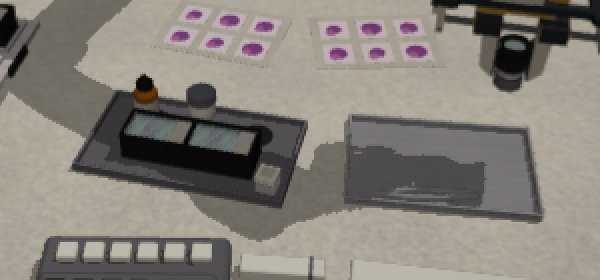

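{"name": "arm_command", "arguments": {"delta_pos": [[0,0,0.4],[0,0,0.4],[0,0,0.2],[0,0,0.08],[0,0,0],[0,0,0]], "yaw": [0,0,0,0,0,0]}}

```text
clock: 8.62
position: [0.5158, 0.3545, 0.0202]
orientation: [[-0.996, 0.093, 0.002], [0.093, 0.996, 0.002], [-0.002, 0.002, -1.0]]
wrist_force: [0.5, -0.5, -0.5]
grip_width: 0.375
```

```bash
python3 - <<'E'
from h import *
s=bot.observe(); print(s['position'],s['wrist_force'],s['grip_width']*92)
E
```

```text
[0.51578689 0.35452757 0.02020484] [ 0.46532338 -0.54168077 -0.46499249] 34.50852179548914
```

{"name": "arm_command", "arguments": {"delta_pos": [[0,0,0.02],[0,0,0],[0,0,0],[0,0,0]], "yaw": [0,0,0,0]}}

```text
clock: 9.12
position: [0.5147, 0.3539, 0.0168]
orientation: [[-0.996, 0.093, 0.0], [0.093, 0.996, 0.0], [-0.0, 0.0, -1.0]]
wrist_force: [0.6, 0.6, -0.5]
grip_width: 0.372
```

{"name": "arm_command", "arguments": {"delta_pos": [[0,0,0.01],[0,0,0],[0,0,0]], "yaw": [0,0,0]}}

```text
clock: 9.5
position: [0.515, 0.354, 0.0164]
orientation: [[-0.996, 0.093, 0.0], [0.093, 0.996, 0.0], [-0.0, 0.0, -1.0]]
wrist_force: [-1.6, -1.3, 5.6]
grip_width: 0.376
```

```bash
python3 - <<'E'
from h import *
s=bot.observe(); print(s['position'],s['wrist_force'],s['grip_width']*92)
im,d=bot.camera('scene'); save('s2',im[80:290,250:450].repeat(3,0).repeat(3,1)[:600])
E
```

```text
[0.51497317 0.35400628 0.01636767] [-1.59135857 -1.26588604  5.63566495] 34.574208068389474
```

View pics/s2.png

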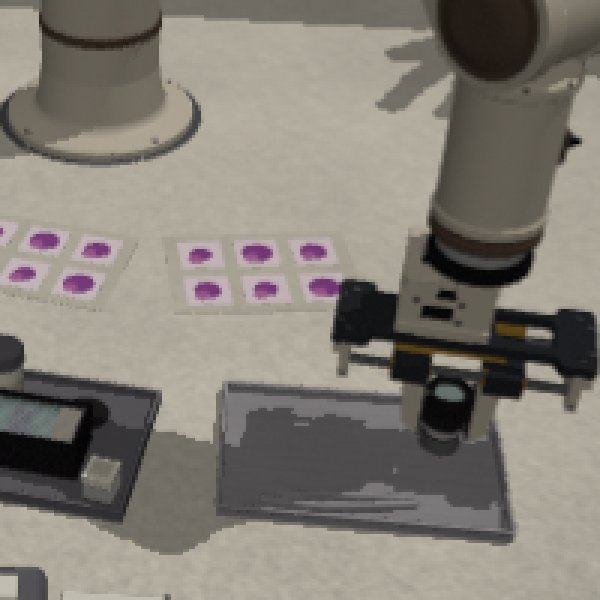

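{"name": "arm_command", "arguments": {"delta_pos": [[0,0,0],[0,0,0],[0,0,0],[0,0,-0.2],[0,0,-0.45],[0,0,-0.45]], "yaw": [0,0,0,0,0,0], "claw": 0.52}}

```text
clock: 10.3
position: [0.5148, 0.3539, 0.128]
orientation: [[-0.996, 0.093, 0.0], [0.093, 0.996, 0.0], [-0.0, 0.0, -1.0]]
wrist_force: [0.5, 1.1, -0.2]
grip_width: 0.48
```

{"name": "arm_command", "arguments": {"delta_pos": [[-0.048,-0.446,0],[-0.048,-0.446,0],[-0.048,-0.446,0],[-0.048,-0.446,0],[-0.048,-0.446,0],[-0.048,-0.446,0],[-0.048,-0.446,0],[-0.048,-0.446,0],[0,0,0],[0,0,0]], "yaw": [0,0,0,0,0,0,0,0,0,0], "claw": 0.45}}

```text
clock: 11.55
position: [0.5203, -0.0045, 0.1267]
orientation: [[-0.996, 0.093, 0.001], [0.093, 0.996, 0.001], [-0.001, 0.001, -1.0]]
wrist_force: [0.1, 1.0, 0.3]
grip_width: 0.548
```

```bash
python3 - <<'E'
from h import *
m=bot.camera_model('wrist'); im,d=bot.camera('wrist'); save('w3',im)
u,v,P=cloud(m,d); k=v<215; P=P[k]
for lab,x0,x1,y0,y1,h in (('bot',.47,.55,-.12,-.05,.072),('can',.47,.55,-.04,.035,.062)):
    k=(P[:,0]>x0)&(P[:,0]<x1)&(P[:,1]>y0)&(P[:,1]<y1)&(abs(P[:,2]-h)<.003)
    print(lab,k.sum(),cv2.minEnclosingCircle((P[k,:2]*1000).astype(np.float32)))
s=bot.observe(); print(s['position'])
E
```

```text
bot 90 ((512.22314453125, -78.6255111694336), 4.439737319946289)
can 1308 ((520.0811157226562, -4.814300060272217), 18.5441951751709)
[ 0.52015494 -0.00370238  0.12651347]
```

View pics/w3.png

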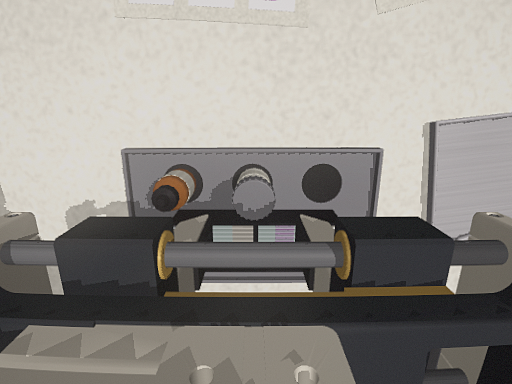

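{"name": "arm_command", "arguments": {"delta_pos": [[0,-0.008,0.4],[0,0,0.4],[0,0,0.31],[0,0,0],[0,0,0],[0,0,0],[0,0,0]], "yaw": [0,0,0,0,0,0,0]}}

```text
clock: 12.48
position: [0.5207, -0.0058, 0.0159]
orientation: [[-0.996, 0.093, 0.002], [0.093, 0.996, 0.0], [-0.002, 0.0, -1.0]]
wrist_force: [-0.8, 0.2, 0.0]
grip_width: 0.555
```

{"name": "arm_command", "arguments": {"delta_pos": [[0,0,0],[0,0,0],[0,0,0],[0,0,0],[0,0,0],[0,0,0]], "yaw": [0,0,0,0,0,0], "claw": 1}}

```text
clock: 13.22
position: [0.52, -0.0058, 0.0149]
orientation: [[-0.996, 0.093, 0.0], [0.093, 0.996, 0.0], [-0.0, 0.0, -1.0]]
wrist_force: [-0.2, 0.7, 3.6]
grip_width: 0.382
```

{"name": "arm_command", "arguments": {"delta_pos": [[0,0,-0.2],[0,0,-0.45],[0,0,-0.45],[0.054,0.487,0],[0.054,0.487,0],[0.054,0.487,0],[0.054,0.487,0],[0.054,0.487,0],[0.054,0.487,0],[0,0,0],[0,0,0]], "yaw": [0,0,0,0,0,0,0,0,0,0,0]}}

```text
clock: 14.6
position: [0.514, 0.2873, 0.1238]
orientation: [[-0.996, 0.093, -0.001], [0.093, 0.996, -0.002], [0.001, -0.002, -1.0]]
wrist_force: [0.5, -1.3, -1.6]
grip_width: 0.39
```

{"name": "arm_command", "arguments": {"delta_pos": [[0,0,0.4],[0,0,0.4],[0,0,0.2],[0,0,0.08],[0,0,0],[0,0,0.02],[0,0,0],[0,0,0],[0,0,0]], "yaw": [0,0,0,0,0,0,0,0,0]}}

```text
clock: 15.72
position: [0.5148, 0.2882, 0.0151]
orientation: [[-0.996, 0.093, 0.0], [0.093, 0.996, 0.0], [-0.0, 0.0, -1.0]]
wrist_force: [-0.5, -0.6, -1.1]
grip_width: 0.385
```

Lower the last 1.5 mm, then release.

{"name": "arm_command", "arguments": {"delta_pos": [[0,0,0.012],[0,0,0.005],[0,0,0],[0,0,0]], "yaw": [0,0,0,0]}}

```text
clock: 16.23
position: [0.5153, 0.2884, 0.0139]
orientation: [[-0.996, 0.093, 0.001], [0.093, 0.996, 0.0], [-0.001, 0.001, -1.0]]
wrist_force: [-0.4, -0.0, 5.5]
grip_width: 0.385
```

{"name": "arm_command", "arguments": {"delta_pos": [[0,0,0],[0,0,0],[0,0,0],[0,0,-0.2],[0,0,-0.45],[0,0,-0.45]], "yaw": [0,0,0,0,0,0], "claw": 0.52}}

```text
clock: 16.98
position: [0.5145, 0.2882, 0.1252]
orientation: [[-0.996, 0.093, 0.0], [0.093, 0.996, 0.0], [-0.0, 0.0, -1.0]]
wrist_force: [1.6, -0.3, 1.1]
grip_width: 0.483
```

{"name": "arm_command", "arguments": {"delta_pos": [[-0.04,-0.456,0],[-0.04,-0.456,0],[-0.04,-0.456,0],[-0.04,-0.456,0],[-0.04,-0.456,0],[-0.04,-0.456,0],[-0.04,-0.456,0],[-0.04,-0.456,0],[0,0,0],[0,0,0]], "yaw": [0,0,0,0,0,0,0,0,0,0], "claw": 0.45}}

```text
clock: 18.23
position: [0.5129, -0.0776, 0.1239]
orientation: [[-0.996, 0.093, 0.001], [0.093, 0.996, 0.001], [-0.001, 0.001, -1.0]]
wrist_force: [1.0, 0.4, -0.5]
grip_width: 0.553
```

```bash
python3 - <<'E'
from h import *
m=bot.camera_model('wrist'); im,d=bot.camera('wrist'); save('w4',im)
u,v,P=cloud(m,d); k=v<215; P=P[k]
k=(P[:,0]>.47)&(P[:,0]<.55)&(P[:,1]>-.12)&(P[:,1]<-.05)&(abs(P[:,2]-.072)<.003)
print(k.sum(),cv2.minEnclosingCircle((P[k,:2]*1000).astype(np.float32)))
s=bot.observe(); print(s['position'])
E
```

```text
87 ((512.0984497070312, -79.48714447021484), 4.157505989074707)
[ 0.51293738 -0.07675231  0.12375425]
```

View pics/w4.png

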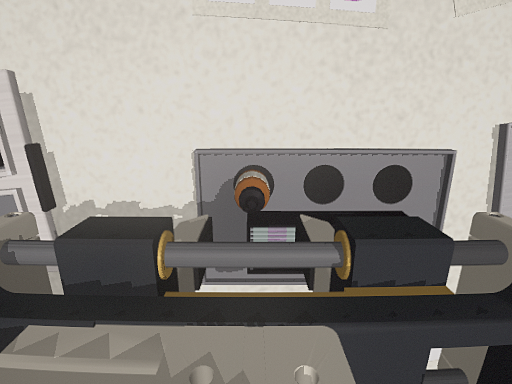

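{"name": "arm_command", "arguments": {"delta_pos": [[0,-0.008,0.4],[0,0,0.4],[0,0,0.3],[0,0,0],[0,0,0],[0,0,0],[0,0,0]], "yaw": [0,0,0,0,0,0,0]}}

```text
clock: 19.15
position: [0.5135, -0.0789, 0.0142]
orientation: [[-0.996, 0.093, 0.002], [0.093, 0.996, -0.0], [-0.002, -0.0, -1.0]]
wrist_force: [0.1, -0.0, 0.5]
grip_width: 0.548
```

{"name": "arm_command", "arguments": {"delta_pos": [[0,0,0],[0,0,0],[0,0,0],[0,0,0],[0,0,0],[0,0,0]], "yaw": [0,0,0,0,0,0], "claw": 1}}

```text
clock: 19.9
position: [0.5126, -0.0789, 0.0131]
orientation: [[-0.996, 0.093, 0.0], [0.093, 0.996, -0.0], [-0.0, -0.0, -1.0]]
wrist_force: [-1.3, 0.2, 4.4]
grip_width: 0.346
```

{"name": "arm_command", "arguments": {"delta_pos": [[0,0,-0.2],[0,0,-0.45],[0,0,-0.45],[0.037,0.428,0],[0.037,0.428,0],[0.037,0.428,0],[0.037,0.428,0],[0.037,0.428,0],[0.037,0.428,0],[0.037,0.428,0],[0,0,0],[0,0,0]], "yaw": [0,0,0,0,0,0,0,0,0,0,0,0]}}

```text
clock: 21.4
position: [0.5141, 0.2212, 0.1224]
orientation: [[-0.996, 0.093, -0.001], [0.093, 0.996, -0.001], [0.001, -0.001, -1.0]]
wrist_force: [0.3, -0.4, -0.7]
grip_width: 0.34
```

{"name": "arm_command", "arguments": {"delta_pos": [[0,0,0.4],[0,0,0.4],[0,0,0.2],[0,0,0.08],[0,0,0.02],[0,0,0.01],[0,0,0.003],[0,0,0],[0,0,0]], "yaw": [0,0,0,0,0,0,0,0,0]}}

```text
clock: 22.52
position: [0.5149, 0.222, 0.0122]
orientation: [[-0.996, 0.093, 0.001], [0.093, 0.996, 0.0], [-0.001, 0.0, -1.0]]
wrist_force: [0.3, -0.1, 3.2]
grip_width: 0.342
```

{"name": "arm_command", "arguments": {"delta_pos": [[0,0,0],[0,0,0],[0,0,0],[0,0,-0.2],[0,0,-0.45],[0,0,-0.45]], "yaw": [0,0,0,0,0,0], "claw": 0.53}}

```text
clock: 23.28
position: [0.5145, 0.2219, 0.124]
orientation: [[-0.996, 0.093, 0.0], [0.093, 0.996, 0.0], [-0.0, 0.0, -1.0]]
wrist_force: [1.2, 0.0, 0.2]
grip_width: 0.469
```

{"name": "arm_command", "arguments": {"delta_pos": [[-0.157,-0.423,-0.242],[-0.157,-0.423,-0.242],[-0.157,-0.423,-0.242],[-0.157,-0.423,-0.242],[-0.157,-0.423,-0.242],[-0.157,-0.423,-0.242],[-0.157,-0.423,-0.242],[-0.157,-0.423,-0.242],[-0.157,-0.423,-0.242],[0,0,0],[0,0,0],[0,0,0]], "yaw": [0,0,0,0,0,0,0,0,0,0,0,0]}}

```text
clock: 24.78
position: [0.6194, -0.1682, 0.3392]
orientation: [[-0.996, 0.09, -0.001], [0.09, 0.996, 0.001], [0.001, 0.001, -1.0]]
wrist_force: [-0.1, 1.0, -1.2]
grip_width: 0.474
```

```bash
python3 - <<'E'
from h import *
import pickle
s=bot.observe(); print(s['position'],s['qpos'])
m=bot.camera_model('wrist'); im,d=bot.camera('wrist'); save('w5',im); np.save('w5.npy',d); pickle.dump(m,open('w5.pkl','wb'))
for n,z in (('organiser',.012),('magazine',.043),('loaded_magazine',.094)):
  for q in bot.outline_of('wrist',n)[:2]:
    mk=q['mask'].astype(np.uint8)
    c=max(cv2.findContours(mk,0,1)[0],key=cv2.contourArea)
    r=cv2.minAreaRect((atz(m,c.reshape(-1,2)+0.0,z)[:,:2]*1000).astype(np.float32)); print(n,round(q['conf'],2),q['bbox'],r)
for q in bot.tip_of('wrist','free_bay')[:2]: print(q,atz(m,[q['position']],.055))
for q in bot.tip_of('wrist','magazine')[:2]: print(q,atz(m,[q['position']],.004))
save('w5z',cv2.resize(im[:230],None,fx=1.5,fy=1.5,interpolation=cv2.INTER_CUBIC))
im,d=bot.camera('scene'); save('s5',im)
E
```

```text
[ 0.61944683 -0.16817331  0.33921629] [ 0.2814209   0.37669898 -0.07924971  1.43868781  0.02891854  1.328585
  1.68106463]
organiser 0.88 [262.5, 59.4, 423.2, 157.3] ((556.6129150390625, -10.213851928710938), (262.8092956542969, 152.1338348388672), 84.8920669555664)
magazine 0.73 [264.2, 61.1, 425.0, 157.9] ((556.8031616210938, -19.127349853515625), (244.3793487548828, 142.11729431152344), 84.70618438720703)
magazine 0.55 [294.5, 103.4, 401.5, 139.1] ((573.6331176757812, -9.3363037109375), (172.28240966796875, 54.17653274536133), 84.76216888427734)
loaded_magazine 0.57 [34.7, 17.1, 163.9, 75.7] ((440.3530578613281, -362.28814697265625), (174.70654296875, 61.41922378540039), 89.88470458984375)
loaded_magazine 0.31 [390.4, 132.6, 418.6, 147.9] ((605.1423950195312, 52.39484405517578), (31.34769058227539, 20.4842529296875), 79.18447875976562)
{'position': [115.8, 106.6], 'conf': 0.72} [[ 0.51834645 -0.37176102  0.055     ]]
```

View pics/w5z.png

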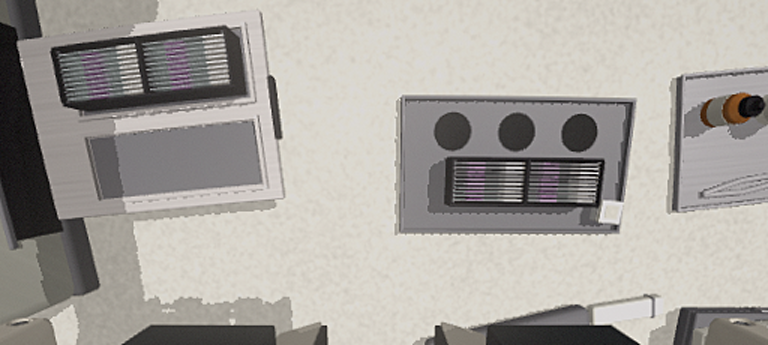

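View pics/s5.png

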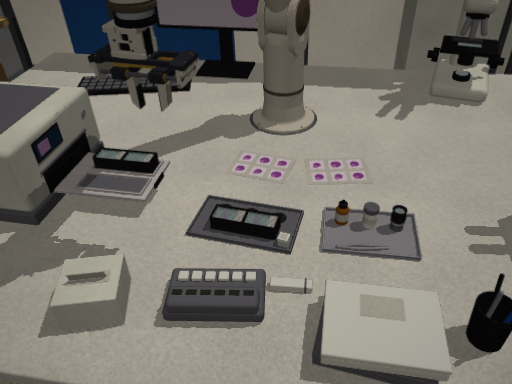

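```bash
python3 - <<'E'
from h import *
im=cv2.imread('pics/w5.png')
a=cv2.resize(im[60:160,30:200],None,fx=4.5,fy=4.5,interpolation=cv2.INTER_CUBIC)
b=cv2.resize(im[90:155,280:425],None,fx=5,fy=5,interpolation=cv2.INTER_CUBIC)
save('za',a); save('zb',b)
E
```

```text
(no output)
```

View pics/za.png

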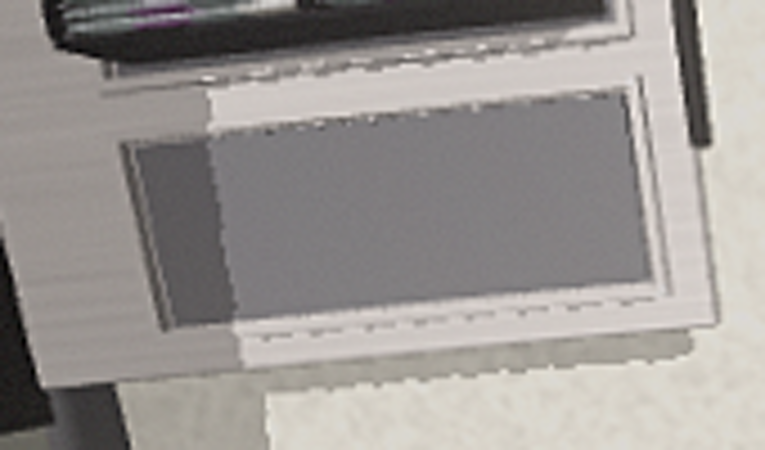

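View pics/zb.png

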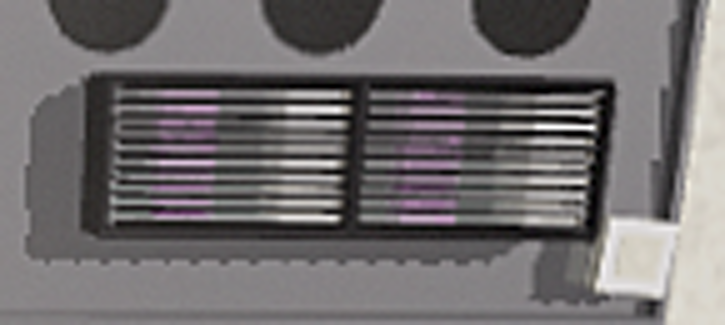

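```bash
python3 - <<'E'
from h import *
import pickle
m=pickle.load(open('w5.pkl','rb')); d=np.load('w5.npy')
print('cam',np.array(m['cam_to_world'])[:3,3])
def px(p,s,o): return (np.array(p,float)+.5)/s-.5+np.array(o)
f=atz(m,px([(135,148),(626,95),(652,283),(170,328)],4.5,(30,60)),.055)
print(f.round(4)); print('mean',f.mean(0)); 
for i in range(4): e=f[(i+1)%4]-f[i]; print(np.linalg.norm(e),np.degrees(np.arctan2(e[1],e[0])))
g=atz(m,px([(90,75),(615,80),(600,238),(88,235)],5,(280,90)),.043)
# left top-wall edge of magazine: left outer top x~110?,
print(g.round(4),g.mean(0))
for i in range(4): e=g[(i+1)%4]-g[i]; print(np.linalg.norm(e),np.degrees(np.arctan2(e[1],e[0])))
u,v,P=cloud(m,d)
k=(abs(P[:,2]-.043)<.003)&(P[:,0]>.53)&(P[:,0]<.62)&(P[:,1]>-.12)&(P[:,1]<.1)&(v<200)
q=P[k,:2]
print('magtop',k.sum(),cv2.minAreaRect((q*1000).astype(np.float32)))
k=(abs(P[:,2]-.055)<.003)&(P[:,0]>.47)&(P[:,0]<.58)&(P[:,1]>-.47)&(P[:,1]<-.27)&(v<200)
print('floor pts',k.sum(),P[k].mean(0), cv2.minAreaRect((P[k,:2]*1000).astype(np.float32)))
k=(abs(P[:,2]-.061)<.002)&(P[:,0]>.47)&(P[:,0]<.58)&(P[:,1]>-.47)&(P[:,1]<-.27)&(v<200)
print('lip',k.sum(),cv2.minAreaRect((P[k,:2]*1000).astype(np.float32)))
k=(P[:,2]>.088)&(P[:,2]<.1)&(P[:,0]>.38)&(P[:,0]<.49)&(P[:,1]>-.47)&(P[:,1]<-.25)&(v<200)
print('loaded',k.sum(),cv2.minAreaRect((P[k,:2]*1000).astype(np.float32)))
# lip map
z=np.zeros((384,512),np.uint8); z[v,u]=np.clip((P[:,2]-.04)*255/.03,0,255)
save('lip',cv2.resize(z[60:160,30:200],None,fx=4.5,fy=4.5,interpolation=cv2.INTER_NEAREST))
E
```

```text
cam [ 0.55021411 -0.1625068   0.49768145]
[[ 0.4881 -0.456   0.055 ]
 [ 0.4894 -0.2838  0.055 ]
 [ 0.5511 -0.2846  0.055 ]
 [ 0.5492 -0.4584  0.055 ]]
mean [ 0.51944526 -0.37070682  0.055     ]
0.17216549643437737 89.5682365576568
0.06172194574035511 -0.7149301816442625
0.17382165215309367 -90.64619688968227
0.061102097148811124 177.73003807548403
[[ 0.5416 -0.0914  0.043 ]
 [ 0.5566  0.0757  0.043 ]
 [ 0.6062  0.0725  0.043 ]
 [ 0.5912 -0.0946  0.043 ]] [ 0.57389273 -0.00944326  0.043     ]
0.1677611073921931 84.87732403478175
0.04978579186288863 -3.7445820180716782
0.16780763810997165 -95.1584032950687
0.04968008526120409 176.20470979362995
magtop 745 ((574.0603637695312, -7.4134368896484375), (164.23135375976562, 52.094482421875), 84.68099212646484)
floor pts 7146 [ 0.51777373 -0.36746615  0.05532973] ((518.7252197265625, -369.98394775390625), (199.916748046875, 97.30834197998047), 89.94589233398438)
lip 1039 ((512.830810546875, -370.0982971191406), (85.62439727783203, 186.26904296875), 0.014042318798601627)
loaded 2585 ((436.92578125, -367.5751647949219), (165.3589630126953, 53.27180862426758), 89.62332153320312)
```

View pics/lip.png

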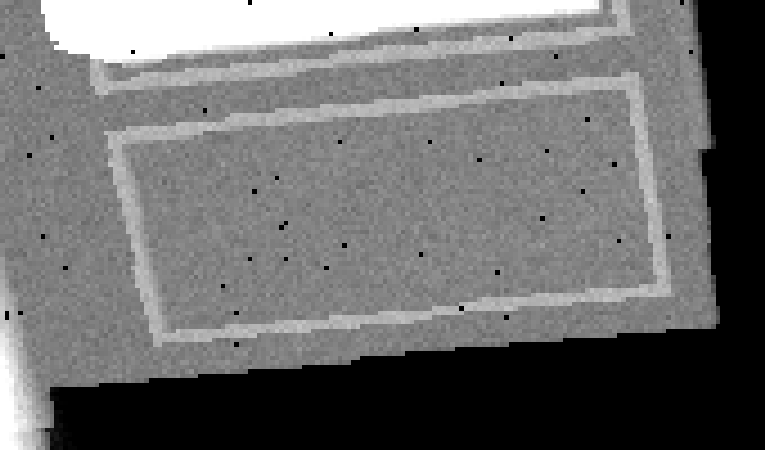

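```bash
python3 - <<'E'
from h import *
import pickle
m=pickle.load(open('w5.pkl','rb'))
f=atz(m,(np.array([(106,131),(637,74),(670,294),(156,346)],float))/4.5-.5+np.array([30,60]),.061)
print(f.round(4),f.mean(0))
for i in range(4): e=f[(i+1)%4]-f[i]; print(np.linalg.norm(e),np.degrees(np.arctan2(e[1],e[0])))
# loaded bay offset check
a=np.radians(89.6); yb=np.array([np.sin(a),-np.cos(a)]); print(np.array([.4369,-.3676])+yb*.084)
m=bot.camera_model('top'); d=bot.camera('top')[1]
u,v,P=cloud(m,d)
k=(abs(P[:,2]-.043)<.005)&(P[:,0]>.53)&(P[:,0]<.62)&(P[:,1]>-.12)&(P[:,1]<.1)
print('top mag',cv2.minAreaRect((P[k,:2]*1000).astype(np.float32)))
E
```

```text
[[ 0.4822 -0.461   0.061 ]
 [ 0.4839 -0.2777  0.061 ]
 [ 0.5551 -0.2775  0.061 ]
 [ 0.5545 -0.4612  0.061 ]] [ 0.51895596 -0.36934272  0.061     ]
0.18330793324692357 89.45997687425599
0.07121253358742244 0.13242579951021471
0.18364866470858807 -90.18698070090909
0.07234093730431722 179.85481823416387
[ 0.52089795 -0.36818643]
top mag ((573.8969116210938, -8.048385620117188), (163.54119873046875, 52.12498474121094), 84.57775115966797)
```

{"name": "arm_command", "arguments": {"delta_pos": [[0.119,0.312,0.418],[0.119,0.312,0.418],[0.119,0.312,0.418],[0.119,0.312,0.418],[0.119,0.312,0.418],[0,0,0]], "yaw": [0,0,0,0,0,0], "claw": 0.28}}

```text
clock: 25.92
position: [0.5714, -0.0057, 0.127]
orientation: [[-0.996, 0.087, -0.008], [0.087, 0.996, 0.002], [0.008, 0.001, -1.0]]
wrist_force: [0.8, -1.0, 0.7]
grip_width: 0.723
```

{"name": "arm_command", "arguments": {"delta_pos": [[0,0,0],[0,0,0],[0,0,0],[0,0,0],[0,0,0],[0,0,0],[0,0,0],[0,0,0],[0,0,0],[0,0,0],[0,0,0],[0,0,0]], "yaw": [-0.1,-0.1,-0.1,-0.1,-0.1,-0.1,-0.1,-0.1,-0.1,-0.1,0,0]}}

```text
clock: 27.42
position: [0.5748, -0.0116, 0.1297]
orientation: [[-0.103, -0.995, -0.002], [-0.995, 0.103, -0.001], [0.001, 0.002, -1.0]]
wrist_force: [0.3, -0.4, -0.5]
grip_width: 0.72
```

```bash
python3 - <<'E'
from h import *
s=bot.observe(); print(s['position'],s['orientation'][:,1],np.degrees(np.arctan2(s['orientation'][1,1],s['orientation'][0,1])),s['qpos'])
im,d=bot.camera('wrist'); save('w6',im)
E
```

```text
[ 0.57480213 -0.01159299  0.12974637] [-0.99463324  0.10344121  0.00215187] 174.0626210201601 [ 0.60825825  0.60210597 -0.84759114  1.81447648  0.53928469  0.97578301
  2.57037078]
```

View pics/w6.png

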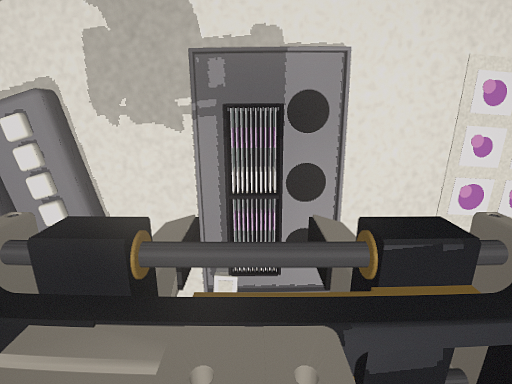

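{"name": "arm_command", "arguments": {"delta_pos": [[0,0,0],[0,0,0],[0,0,0],[0,0,0],[0,0,0],[0,0,0],[0,0,0],[0,0,0],[0,0,0],[0,0,0]], "yaw": [0.1,0.1,0.1,0.1,0.1,0.1,0.1,0.1,0.1,0.1]}}

```text
clock: 28.72
position: [0.5753, -0.0093, 0.1311]
orientation: [[-0.995, 0.103, 0.001], [0.103, 0.995, -0.003], [-0.001, -0.003, -1.0]]
wrist_force: [-0.2, -0.6, -0.1]
grip_width: 0.715
```

{"name": "arm_command", "arguments": {"delta_pos": [[0,0,0],[0,0,0],[0,0,0],[0,0,0],[0,0,0],[0,0,0],[0,0,0],[0,0,0],[0,0,0],[0,0,0],[0,0,0],[0,0,0]], "yaw": [0.1,0.1,0.1,0.1,0.1,0.1,0.1,0.1,0.1,0.1,0,0]}}

```text
clock: 30.22
position: [0.5752, -0.0089, 0.1309]
orientation: [[0.094, 0.996, 0.0], [0.996, -0.094, -0.001], [-0.001, 0.0, -1.0]]
wrist_force: [-0.4, 0.6, 0.3]
grip_width: 0.719
```

```bash
python3 - <<'E'
from h import *
s=bot.observe(); R=s['orientation']; print(s['position'],np.degrees(np.arctan2(R[1,1],R[0,1])),s['qpos'])
t=np.array([.574,-.0074,.016])-s['position']; print(R.T@t)
m=bot.camera_model('wrist'); im,d=bot.camera('wrist'); save('w7',im)
u,v,P=cloud(m,d)
k=(abs(P[:,2]-.043)<.003)&(P[:,0]>.53)&(P[:,0]<.62)&(P[:,1]>-.12)&(P[:,1]<.1)&(v<200)
r=cv2.minAreaRect((P[k,:2]*1000).astype(np.float32)); print(r,cv2.boxPoints(r))
E
```

```text
[ 0.57520525 -0.00892386  0.130917  ] -5.3915746115774414 [ 0.08168495  0.45158662 -0.14377752  1.83299209  0.08385259  0.86248303
 -0.19655378]
[ 0.00152168 -0.00139814  0.11491484]
((577.8065185546875, 28.600778579711914), (90.87620544433594, 52.100189208984375), 84.53874969482422) [[547.55023  -14.151817]
 [599.4139   -19.110325]
 [608.0628    71.35338 ]
 [556.19916   76.31188 ]]
```

View pics/w7.png

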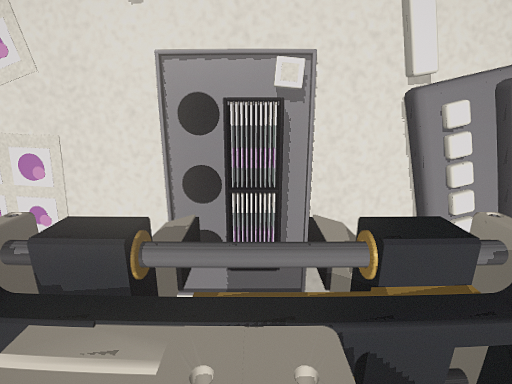

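{"name": "arm_command", "arguments": {"delta_pos": [[0.01,-0.01,0.4],[0,0,0.4],[0,0,0.2],[0,0,0.13],[0,0,0],[0,0,0],[0,0,0]], "yaw": [0,0,0,0,0,0,0]}}

```text
clock: 31.15
position: [0.5748, -0.0084, 0.0183]
orientation: [[0.097, 0.995, 0.001], [0.995, -0.097, -0.0], [-0.0, 0.001, -1.0]]
wrist_force: [-0.7, -1.0, 0.2]
grip_width: 0.72
```

{"name": "arm_command", "arguments": {"delta_pos": [[0,0,0],[0,0,0],[0,0,0],[0,0,0],[0,0,0],[0,0,0]], "yaw": [0,0,0,0,0,0], "claw": 1, "grip_force": 30}}

```text
clock: 31.9
position: [0.5742, -0.0084, 0.0176]
orientation: [[0.097, 0.995, -0.0], [0.995, -0.097, -0.0], [-0.0, -0.0, -1.0]]
wrist_force: [-0.3, 0.2, 5.5]
grip_width: 0.565
```

{"name": "arm_command", "arguments": {"delta_pos": [[0,0,-0.1],[0,0,-0.3],[0,0,-0.4],[0,0,-0.4],[0,0,-0.3],[0,0,0]], "yaw": [0,0,0,0,0,-0.058]}}

```text
clock: 32.65
position: [0.5755, -0.0082, 0.1701]
orientation: [[0.004, 1.0, 0.004], [1.0, -0.004, -0.0], [-0.0, 0.004, -1.0]]
wrist_force: [0.1, -0.4, -2.2]
grip_width: 0.562
```

{"name": "arm_command", "arguments": {"delta_pos": [[-0.2,-0.03,0],[-0.4,-0.06,0],[-0.45,-0.068,0],[-0.45,-0.068,0],[-0.45,-0.068,0],[-0.45,-0.068,0],[-0.45,-0.068,0],[-0.45,-0.068,0],[-0.32,-0.04,0],[0,0,0],[0,0,0],[0,0,0]], "yaw": [0,0,0,0,0,0,0,0,0,0,0,0]}}

```text
clock: 34.15
position: [0.5184, -0.3679, 0.167]
orientation: [[0.004, 1.0, -0.001], [1.0, -0.004, 0.001], [0.001, -0.001, -1.0]]
wrist_force: [-0.3, 0.0, -2.0]
grip_width: 0.566
```

```bash
python3 - <<'E'
from h import *
s=bot.observe(); R=s['orientation']; print(s['position'],np.degrees(np.arctan2(R[1,1],R[0,1])),s['qpos'],s['wrist_force'],s['grip_width']*92)
t=np.array([.519,-.3703,.0686])-s['position']; print(R.T@t)
im,d=bot.camera('scene'); save('s7',im[90:250,0:280].repeat(2,0).repeat(2,1))
m=bot.camera_model('wrist'); im,d=bot.camera('wrist'); save('w8',im)
E
```

```text
[ 0.51836046 -0.36794435  0.1670276 ] -0.23374312536119762 [ 0.61881482  0.50218318 -0.05915943  1.6514164   0.03372083  0.99080801
  0.54432931] [-0.34979731  0.02064426 -2.03306103] 52.0312487575233
[-0.00246985  0.00078668  0.09842373]
```

View pics/s7.png

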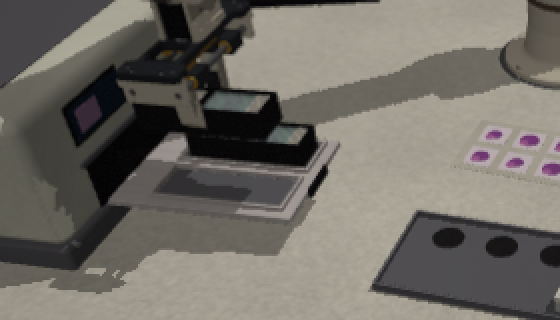

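View pics/w8.png

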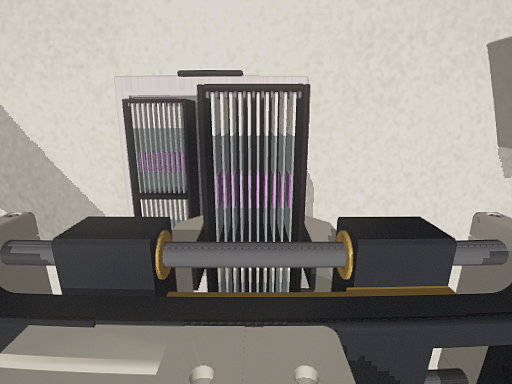

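{"name": "arm_command", "arguments": {"delta_pos": [[-0.025,0.008,0.3],[0,0,0.3],[0,0,0.15],[0,0,0.08],[0,0,0.06],[0,0,0],[0,0,0]], "yaw": [0,0,0,0,0,0,0]}}

```text
clock: 35.12
position: [0.519, -0.3728, 0.0791]
orientation: [[0.006, 1.0, -0.0], [1.0, -0.006, -0.001], [-0.001, -0.0, -1.0]]
wrist_force: [0.3, 0.1, -1.9]
grip_width: 0.563
```

```bash
python3 - <<'E'
from h import *
s=bot.observe(); R=s['orientation']; print(s['position'],np.degrees(np.arctan2(R[1,1],R[0,1])),s['wrist_force'],s['grip_width']*92)
t=np.array([.519,-.3703,.0686])-s['position']; print(R.T@t)
m=bot.camera_model('wrist'); im,d=bot.camera('wrist'); save('w9',im)
im,d=bot.camera('scene'); save('s9',im[120:220,40:190].repeat(4,0).repeat(4,1))
E
```

```text
[ 0.51904467 -0.3728445   0.07906812] -0.3684739524642461 [ 0.30129877  0.11381093 -1.85429294] 51.83159920121376
[ 2.55425786e-03 -6.09268099e-05  1.04656605e-02]
```

View pics/w9.png

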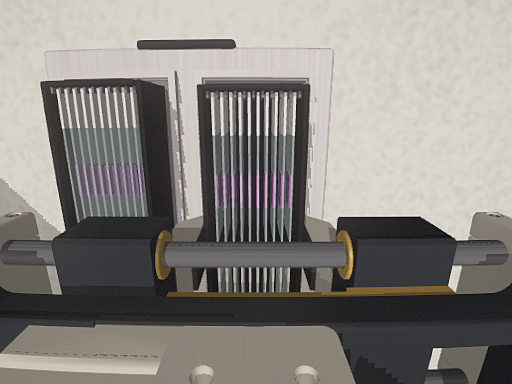

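View pics/s9.png

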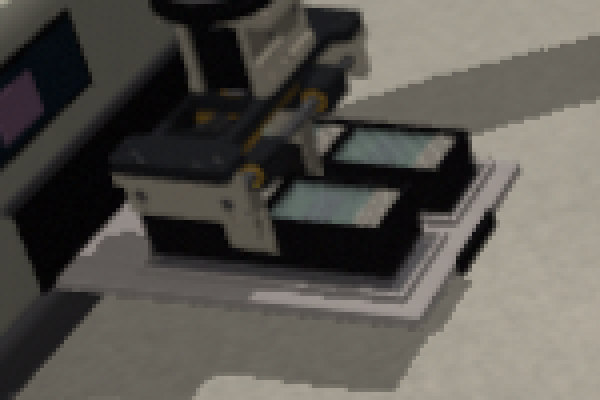

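{"name": "arm_command", "arguments": {"delta_pos": [[0.022,0,0.04],[0,0,0.03],[0,0,0.02],[0,0,0.01],[0,0,0],[0,0,0],[0,0,0]], "yaw": [0,0,0,0,0,0,0]}}

```text
clock: 36.1
position: [0.5184, -0.3702, 0.0686]
orientation: [[0.006, 1.0, -0.001], [1.0, -0.006, 0.0], [0.0, -0.001, -1.0]]
wrist_force: [-3.4, 2.4, 5.3]
grip_width: 0.565
```

{"name": "arm_command", "arguments": {"delta_pos": [[0,0,0],[0,0,0],[0,0,0],[0,0,0],[0,0,-0.2],[0,0,-0.4],[0,0,-0.4],[0,0,-0.4],[0,0,0],[0,0,0]], "yaw": [0,0,0,0,0,0,0,0,0,0], "claw": 0.3}}

```text
clock: 37.35
position: [0.5186, -0.3702, 0.209]
orientation: [[0.006, 1.0, -0.001], [1.0, -0.006, -0.001], [-0.001, -0.001, -1.0]]
wrist_force: [-0.3, -0.2, -0.9]
grip_width: 0.703
```

```bash
python3 - <<'E'
from h import *
s=bot.observe(); print(s['position'],s['qpos'])
m=bot.camera_model('wrist'); im,d=bot.camera('wrist'); save('w10',im)
u,v,P=cloud(m,d)
for lo,hi in ((.48,.56),(.39,.475)):
    k=(P[:,2]>.085)&(P[:,2]<.105)&(P[:,0]>lo)&(P[:,0]<hi)&(P[:,1]>-.47)&(P[:,1]<-.25)&(v<205)
    print(np.percentile(P[k,2],[5,50,95,99]),cv2.boxPoints(cv2.minAreaRect((P[k,:2]*1000).astype(np.float32))))
im,d=bot.camera('scene'); save('s10',im[120:220,40:190].repeat(4,0).repeat(4,1))
E
```

```text
[ 0.51859919 -0.3702068   0.20898009] [ 0.6203388   0.46069912 -0.05822839  1.61286596  0.03045579  1.06900815
  0.54714014]
[0.08743452 0.09058555 0.09539029 0.09610501] [[ 491.50903 -393.5032 ]
 [ 543.59094 -393.75742]
 [ 544.1096  -287.48477]
 [ 492.0277  -287.23056]]
[0.08560955 0.08970947 0.09506952 0.09605771] [[ 410.618   -393.05508]
 [ 462.94614 -393.2678 ]
 [ 463.38223 -285.9882 ]
 [ 411.0541  -285.77548]]
```

View pics/w10.png

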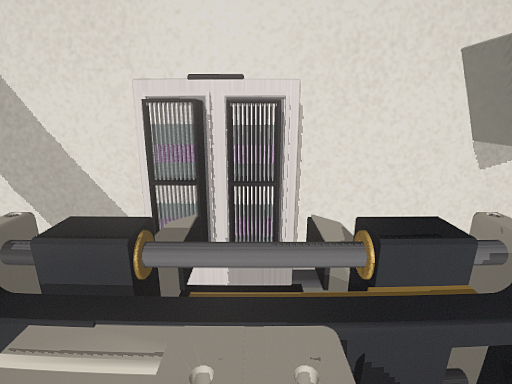

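View pics/s10.png

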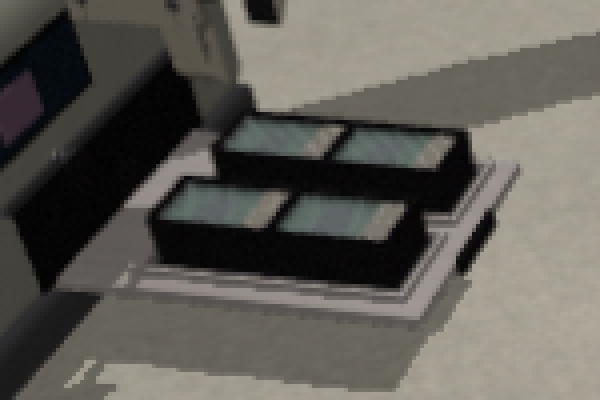

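{"name": "arm_command", "arguments": {"delta_pos": [[0.3,-0.006,0],[0.5,-0.006,0.05],[0.5,-0.006,0.08],[0.5,-0.006,0.08],[0.5,-0.006,0.08],[0.5,-0.006,0.08],[0.5,-0.006,0.08],[0.5,-0.006,0.08],[0.5,-0.006,0.08],[0.5,-0.006,0.08],[0.5,-0.006,0.05],[0.5,-0.006,0]], "yaw": [0,0,0,0,0,0,0,0,0,0,0,0]}}

```text
clock: 38.95
position: [0.5137, 0.2108, 0.1324]
orientation: [[0.006, 1.0, -0.004], [1.0, -0.006, -0.001], [-0.001, -0.004, -1.0]]
wrist_force: [0.5, 0.1, 0.5]
grip_width: 0.7
```

{"name": "arm_command", "arguments": {"delta_pos": [[0.12,0,0],[0,0,0],[0,0,0],[0,0,0],[0,0,0],[0,0,0],[0,0,0],[0,0,0],[0,0,0],[0,0,0],[0,0,0],[0,0,0]], "yaw": [0,-0.0945,-0.0945,-0.0945,-0.0945,-0.0945,-0.0945,-0.0945,-0.0945,-0.0945,-0.0945,0], "claw": 0.53}}

```text
clock: 40.45
position: [0.5148, 0.2203, 0.1332]
orientation: [[-0.995, 0.095, -0.003], [0.095, 0.995, -0.001], [0.003, -0.001, -1.0]]
wrist_force: [-0.4, -0.1, 0.2]
grip_width: 0.473
```

```bash
python3 - <<'E'
from h import *
s=bot.observe(); R=s['orientation']; print(s['position'],np.degrees(np.arctan2(R[1,1],R[0,1])),s['qpos'])
t=np.array([.5149,.222,.0122])-s['position']; print(R.T@t)
m=bot.camera_model('wrist'); im,d=bot.camera('wrist'); save('w11',im)
E
```

```text
[0.51481474 0.22034082 0.13318963] 84.53257595896739 [ 0.01720826  0.49152442 -0.59756365  1.85398975  0.34392268  0.90374327
  0.73323196]
[-0.00028495  0.0018167   0.12098706]
```

View pics/w11.png

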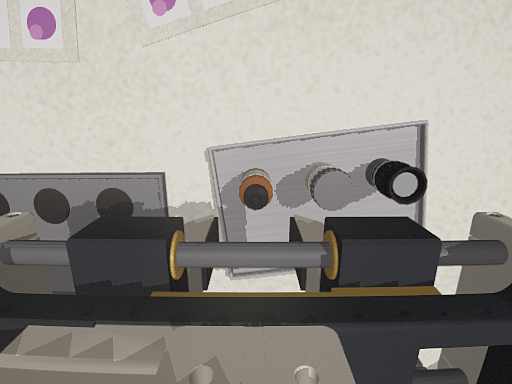

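{"name": "arm_command", "arguments": {"delta_pos": [[0,0.016,0.4],[0,0,0.4],[0,0,0.3],[0,0,0.105],[0,0,0],[0,0,0],[0,0,0]], "yaw": [0,0,0,0,0,0,0], "grip_force": 15}}

```text
clock: 41.38
position: [0.5162, 0.2237, 0.0149]
orientation: [[-0.996, 0.093, 0.001], [0.093, 0.996, 0.001], [-0.001, 0.001, -1.0]]
wrist_force: [0.4, 0.4, -0.6]
grip_width: 0.47
```

{"name": "arm_command", "arguments": {"delta_pos": [[0,0,0],[0,0,0],[0,0,0],[0,0,0],[0,0,0],[0,0,0]], "yaw": [0,0,0,0,0,0], "claw": 1}}

```text
clock: 42.12
position: [0.5156, 0.2234, 0.0142]
orientation: [[-0.996, 0.093, -0.0], [0.093, 0.996, -0.0], [0.0, -0.0, -1.0]]
wrist_force: [-1.0, -1.6, 5.5]
grip_width: 0.34
```

{"name": "arm_command", "arguments": {"delta_pos": [[0,0,-0.2],[0,0,-0.45],[0,0,-0.45],[-0.036,-0.43,0],[-0.036,-0.43,0],[-0.037,-0.43,0],[-0.037,-0.43,0],[-0.037,-0.43,0],[-0.036,-0.43,0],[-0.036,-0.43,0],[0,0,0],[0,0,0]], "yaw": [0,0,0,0,0,0,0,0,0,0,0,0]}}

```text
clock: 43.62
position: [0.5129, -0.0781, 0.1244]
orientation: [[-0.996, 0.093, -0.0], [0.093, 0.996, 0.0], [0.0, 0.0, -1.0]]
wrist_force: [-0.1, 0.5, 0.3]
grip_width: 0.346
```

{"name": "arm_command", "arguments": {"delta_pos": [[0,0,0.4],[0,0,0.4],[0,0,0.2],[0,0,0.05],[0,0,0],[0,0,0],[0,0,0],[0,0,0],[0,0,0]], "yaw": [0,0,0,0,0,0,0,0,0]}}

```text
clock: 44.75
position: [0.5128, -0.0789, 0.0189]
orientation: [[-0.996, 0.093, -0.001], [0.093, 0.996, -0.0], [0.001, -0.0, -1.0]]
wrist_force: [0.6, 0.2, -0.8]
grip_width: 0.342
```

{"name": "arm_command", "arguments": {"delta_pos": [[0,0.004,0.025],[0,0,0.012],[0,0,0.003],[0,0,0],[0,0,0]], "yaw": [0,0,0,0,0]}}

```text
clock: 45.38
position: [0.5126, -0.0783, 0.0152]
orientation: [[-0.996, 0.092, -0.001], [0.092, 0.996, -0.001], [0.001, -0.001, -1.0]]
wrist_force: [-3.1, -0.2, 7.1]
grip_width: 0.343
```

{"name": "arm_command", "arguments": {"delta_pos": [[0,0,0],[0,0,0],[0,0,0],[0,0,-0.2],[0,0,-0.45],[0,0,-0.45]], "yaw": [0,0,0,0,0,0], "claw": 0.52}}

```text
clock: 46.12
position: [0.5128, -0.078, 0.1269]
orientation: [[-0.996, 0.092, -0.001], [0.092, 0.996, 0.0], [0.001, 0.0, -1.0]]
wrist_force: [0.1, -1.2, -0.1]
grip_width: 0.483
```

{"name": "arm_command", "arguments": {"delta_pos": [[0.039,0.457,0],[0.039,0.457,0],[0.039,0.457,0],[0.039,0.457,0],[0.039,0.457,0],[0.039,0.457,0],[0.039,0.457,0],[0.039,0.457,0],[0,0,0],[0,0,0],[0,0,0]], "yaw": [0,0,0,0,0,0,0,0,0,0,0]}}

```text
clock: 47.5
position: [0.5162, 0.2867, 0.1249]
orientation: [[-0.995, 0.095, -0.001], [0.095, 0.995, -0.001], [0.001, -0.001, -1.0]]
wrist_force: [-0.5, -0.2, -1.0]
grip_width: 0.479
```

```bash
python3 - <<'E'
from h import *
s=bot.observe(); R=s['orientation']; print(s['position'],np.degrees(np.arctan2(R[1,1],R[0,1])))
t=np.array([.5153,.2884,.0145])-s['position']; print(R.T@t)
m=bot.camera_model('wrist'); im,d=bot.camera('wrist'); save('w12',im)
E
```

```text
[0.51618962 0.28669994 0.12488921] 84.55720101132118
[0.0009589  0.00176353 0.11038764]
```

View pics/w12.png

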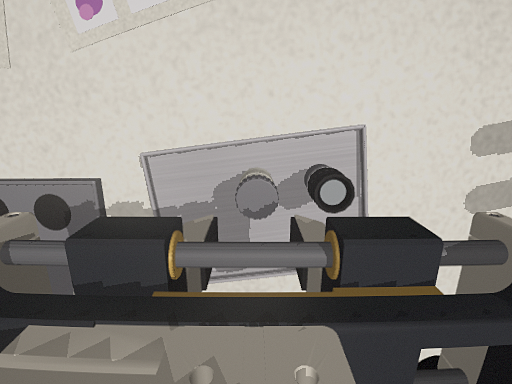

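{"name": "arm_command", "arguments": {"delta_pos": [[0.018,0,0.4],[0,0,0.4],[0,0,0.3],[0,0,0.01],[0,0,0],[0,0,0],[0,0,0]], "yaw": [0,0,0,0,0,0,0]}}

```text
clock: 48.42
position: [0.5147, 0.2891, 0.0149]
orientation: [[-0.996, 0.093, 0.001], [0.093, 0.996, 0.001], [-0.001, 0.001, -1.0]]
wrist_force: [-0.1, 0.5, 1.2]
grip_width: 0.48
```

{"name": "arm_command", "arguments": {"delta_pos": [[0,0,0],[0,0,0],[0,0,0],[0,0,0],[0,0,0],[0,0,0]], "yaw": [0,0,0,0,0,0], "claw": 1}}

```text
clock: 49.18
position: [0.5142, 0.2891, 0.0141]
orientation: [[-0.996, 0.093, -0.0], [0.093, 0.996, 0.0], [0.0, 0.0, -1.0]]
wrist_force: [-0.4, -0.5, 5.1]
grip_width: 0.387
```

{"name": "arm_command", "arguments": {"delta_pos": [[0,0,-0.2],[0,0,-0.45],[0,0,-0.45],[-0.046,-0.419,0],[-0.046,-0.419,0],[-0.046,-0.419,0],[-0.046,-0.419,0],[-0.046,-0.419,0],[-0.046,-0.419,0],[-0.046,-0.418,0],[0,0,0],[0,0,0]], "yaw": [0,0,0,0,0,0,0,0,0,0,0,0]}}

```text
clock: 50.68
position: [0.5186, -0.0057, 0.1242]
orientation: [[-0.996, 0.093, -0.001], [0.093, 0.996, 0.0], [0.001, 0.0, -1.0]]
wrist_force: [0.4, 1.0, -0.5]
grip_width: 0.388
```

{"name": "arm_command", "arguments": {"delta_pos": [[0,0,0.4],[0,0,0.4],[0,0,0.2],[0,0,0.05],[0,0,0],[0,0,0],[0,0,0],[0,0,0],[0,0,0]], "yaw": [0,0,0,0,0,0,0,0,0]}}

```text
clock: 51.8
position: [0.5188, -0.0063, 0.0189]
orientation: [[-0.996, 0.093, -0.001], [0.093, 0.996, -0.0], [0.001, -0.0, -1.0]]
wrist_force: [0.8, -0.6, -0.8]
grip_width: 0.386
```

{"name": "arm_command", "arguments": {"delta_pos": [[0,0.008,0.025],[0,0,0.012],[0,0,0.003],[0,0,0],[0,0,0]], "yaw": [0,0,0,0,0]}}

```text
clock: 52.42
position: [0.519, -0.0052, 0.0151]
orientation: [[-0.996, 0.092, -0.001], [0.092, 0.996, -0.0], [0.001, -0.0, -1.0]]
wrist_force: [-1.2, -0.1, 5.1]
grip_width: 0.385
```

{"name": "arm_command", "arguments": {"delta_pos": [[0,0,0],[0,0,0],[0,0,0],[0,0,-0.2],[0,0,-0.45],[0,0,-0.45]], "yaw": [0,0,0,0,0,0], "claw": 0.52}}

```text
clock: 53.18
position: [0.5187, -0.005, 0.1268]
orientation: [[-0.996, 0.092, -0.001], [0.092, 0.996, 0.0], [0.001, 0.0, -1.0]]
wrist_force: [0.5, -1.2, 0.6]
grip_width: 0.48
```

{"name": "arm_command", "arguments": {"delta_pos": [[0.047,0.447,0],[0.047,0.447,0],[0.047,0.447,0],[0.047,0.447,0],[0.047,0.447,0],[0.047,0.447,0],[0.047,0.447,0],[0.047,0.447,0],[0,0,0],[0,0,0],[0,0,0]], "yaw": [0,0,0,0,0,0,0,0,0,0,0]}}

```text
clock: 54.55
position: [0.5153, 0.3523, 0.1249]
orientation: [[-0.995, 0.095, -0.001], [0.095, 0.995, -0.001], [0.001, -0.001, -1.0]]
wrist_force: [-0.9, -0.3, -0.2]
grip_width: 0.475
```

```bash
python3 - <<'E'
from h import *
s=bot.observe(); R=s['orientation']; print(s['position'],np.degrees(np.arctan2(R[1,1],R[0,1])))
t=np.array([.5150,.3540,.017])-s['position']; print(R.T@t)
m=bot.camera_model('wrist'); im,d=bot.camera('wrist'); save('w13',im)
E
```

```text
[0.51525212 0.35230056 0.1249322 ] 84.55911588478693
[0.00033993 0.00181406 0.1079301 ]
```

View pics/w13.png

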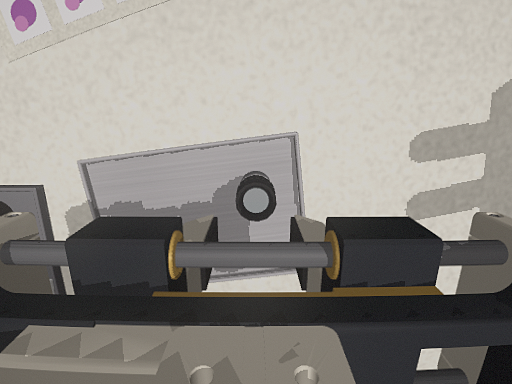

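{"name": "arm_command", "arguments": {"delta_pos": [[0.004,0,0.4],[0,0,0.4],[0,0,0.2],[0,0,0.085],[0,0,0],[0,0,0],[0,0,0]], "yaw": [0,0,0,0,0,0,0]}}

```text
clock: 55.48
position: [0.5148, 0.3548, 0.0173]
orientation: [[-0.996, 0.093, 0.001], [0.093, 0.996, 0.001], [-0.0, 0.001, -1.0]]
wrist_force: [-0.6, 0.5, 0.7]
grip_width: 0.481
```

{"name": "arm_command", "arguments": {"delta_pos": [[0,0,0],[0,0,0],[0,0,0],[0,0,0],[0,0,0],[0,0,0]], "yaw": [0,0,0,0,0,0], "claw": 1}}

```text
clock: 56.22
position: [0.5144, 0.3543, 0.0166]
orientation: [[-0.996, 0.093, -0.0], [0.093, 0.996, -0.0], [0.0, -0.0, -1.0]]
wrist_force: [-0.6, -1.9, 5.5]
grip_width: 0.378
```

{"name": "arm_command", "arguments": {"delta_pos": [[0,0,-0.2],[0,0,-0.45],[0,0,-0.45],[-0.0625,-0.478,0],[-0.0625,-0.478,0],[-0.0625,-0.478,0],[-0.0625,-0.478,0],[-0.0625,-0.478,0],[-0.0625,-0.478,0],[0,0,0],[0,0,0],[0,0,0]], "yaw": [0,0,0,0,0,0,0,0,0,0,0,0]}}

```text
clock: 57.72
position: [0.5249, 0.067, 0.1266]
orientation: [[-0.996, 0.09, -0.001], [0.09, 0.996, 0.001], [0.001, 0.001, -1.0]]
wrist_force: [0.6, -0.5, -1.2]
grip_width: 0.377
```

{"name": "arm_command", "arguments": {"delta_pos": [[0,0,0.4],[0,0,0.4],[0,0,0.2],[0,0,0.05],[0,0,0],[0,0,0],[0,0,0],[0,0,0],[0,0,0]], "yaw": [0,0,0,0,0,0,0,0,0]}}

```text
clock: 58.85
position: [0.5249, 0.0651, 0.0214]
orientation: [[-0.996, 0.093, -0.001], [0.093, 0.996, -0.0], [0.001, -0.0, -1.0]]
wrist_force: [0.9, 0.7, -0.3]
grip_width: 0.375
```

{"name": "arm_command", "arguments": {"delta_pos": [[0,0,0.025],[0,0,0.012],[0,0,0.003],[0,0,0],[0,0,0]], "yaw": [0,0,0,0,0]}}

```text
clock: 59.48
position: [0.5249, 0.0651, 0.0176]
orientation: [[-0.996, 0.093, -0.001], [0.093, 0.996, -0.001], [0.001, -0.001, -1.0]]
wrist_force: [-2.4, -0.1, 5.5]
grip_width: 0.375
```

Release, rise, and go to the survey pose for a final check.

{"name": "arm_command", "arguments": {"delta_pos": [[0,0,0],[0,0,0],[0,0,0],[0,0,-0.2],[0,0,-0.45],[0,0,-0.45]], "yaw": [0,0,0,0,0,0], "claw": 0.52}}

```text
clock: 60.22
position: [0.5247, 0.0655, 0.1293]
orientation: [[-0.996, 0.092, -0.001], [0.092, 0.996, 0.0], [0.001, 0.0, -1.0]]
wrist_force: [0.4, 1.2, -0.2]
grip_width: 0.477
```

{"name": "arm_command", "arguments": {"delta_pos": [[-0.2,0.15,-0.45],[-0.2,0.15,-0.45],[-0.2,0.15,-0.45],[-0.2,0.15,-0.45],[-0.2,0.15,-0.2],[0,0,0],[0,0,0],[0,0,0]], "yaw": [0,0,0,0,0,0,0,0]}}

```text
clock: 61.22
position: [0.6304, 0.1297, 0.3259]
orientation: [[-0.996, 0.093, -0.004], [0.093, 0.996, -0.001], [0.003, -0.002, -1.0]]
wrist_force: [-0.4, 0.2, -0.8]
grip_width: 0.483
```

```bash
python3 - <<'E'
from h import *
s=bot.observe(); print(s['position'])
m=bot.camera_model('wrist'); im,d=bot.camera('wrist')
save('w14',cv2.resize(im[:215],None,fx=1.5,fy=1.5,interpolation=cv2.INTER_CUBIC))
u,v,P=cloud(m,d); k=v<205; P=P[k]
for lab,x0,x1,y0,y1,h in (('bot',.47,.55,-.12,-.05,.072),('can',.47,.55,-.04,.035,.062),('eye',.47,.56,.035,.11,.062)):
    k=(P[:,0]>x0)&(P[:,0]<x1)&(P[:,1]>y0)&(P[:,1]<y1)&(abs(P[:,2]-h)<.004)
    print(lab,k.sum(),P[k].mean(0).round(4),cv2.minEnclosingCircle((P[k,:2]*1000).astype(np.float32)))
for n,z in (('coverslip_box',.028),('tweezers',.01),('organiser',.012)):
    for q in bot.outline_of('wrist',n)[:1]:
        b=q['bbox']; print(n,q['conf'],atz(m,[[(b[0]+b[2])/2,(b[1]+b[3])/2]],z)[0].round(4))
im,d=bot.camera('scene'); save('s14',im)
E
```

```text
[0.63039136 0.12966817 0.32592732]
bot 37 [ 0.5127 -0.077   0.0713] ((512.2645874023438, -76.97144317626953), 4.3794026374816895)
can 518 [ 0.52   -0.0039  0.0621] ((519.7344970703125, -4.870208740234375), 18.89396858215332)
eye 187 [0.5266 0.0641 0.0614] ((527.6006469726562, 65.1308822631836), 16.6700439453125)
coverslip_box 0.75 [0.6154 0.0963 0.028 ]
tweezers 0.62 [0.599  0.2747 0.01  ]
organiser 0.76 [ 0.5576 -0.0108  0.012 ]
```

View pics/w14.png

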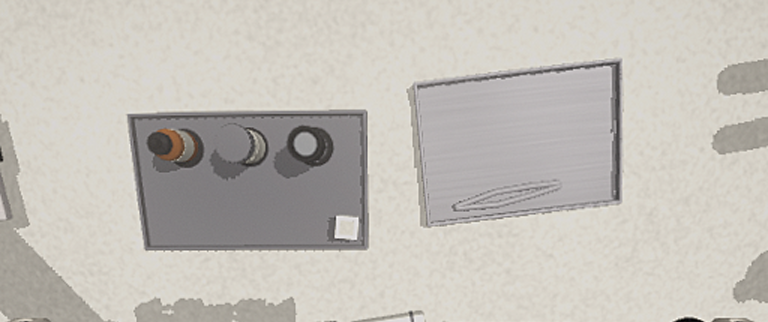

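View pics/s14.png

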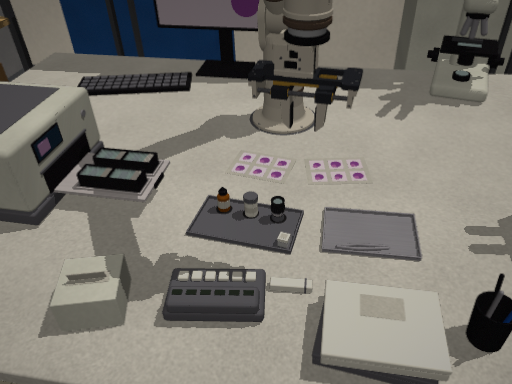

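```bash
python3 - <<'E'
from h import *
print(bot.hand_in())
E
```

```text
the job is handed in; nothing more can be done
None
```

The slide magazine is loaded in the scanner's empty bay, and the three accessories are back upright on their discs. I handed the job in at about 61 s of the 144 s limit.

I moved the eyepiece, the can and the bottle to the steel tray, then gripped the magazine and lowered it into the bay. It touched down at 68.6 mm (tool-tip height), which is the height expected for the bay floor rather than its lip. Then I put the bottle, the can and the eyepiece back on their spots.

**Last checks:**
- **Magazine:** its top reads the same height as the loaded magazine's, and it lies parallel to it. The scene picture shows it inside the lip.
- **Accessories:** camera positions before and after agree within about 0.5 mm for all three.
- **Left alone:** the loaded magazine looks undisturbed. The coverslip box and tweezers read within about 2–4 mm of before; that is outline-box centres from different viewpoints, and I saw no movement in the pictures.

**One thing that went wrong:** when I first turned the gripper for the magazine, I turned it the wrong way and the last joint read 2.5704 against its 2.57 limit. I turned it back at once. That reading could be measurement noise, but I couldn't confirm whether it counts as passing the joint's range.

The highest wrist force I saw at the end of a move was about 8 N.

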